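# Open the dehydrator's vent and start it

### The arm

A 6-joint arm with a two-finger parallel gripper is mounted at the origin on the work surface. World frame = base frame: x ahead of the robot, y to its left, z up, the work surface at z = 0. Lengths are in m, angles in rad, forces in N, time in s.
With the tool pointing down it reaches from about 0.3 to 0.875 m from the base axis. Payload 6.4 kg.
Tool frame: the origin (TCP) lies midway between the tips of the shut fingers; the grasp point (between the pads) lies 19 mm behind it; z points along the fingers, y is the line along which they close (so a half turn about z gives the same grasp; the last joint's range is limited). The gripper opens to 85 mm and grips with 20 to 120 N. Pads are 22 mm wide; open, the fingers measure 114 mm over their backs; the gripper's body (76 mm by 85 mm) begins 54 mm behind the grasp point. The pads swing forward as they close: fully open they stand 13 mm farther back than shut.
Start: joints at [-1.417, 0.181, 1.607, -0, 1.354, -0.206], TCP at [0.202, -0.538, 0.231] pointing down, gripper open.
Joint ranges: [-2.99, 2.99], [-0.89, 2.07], [0.3, 2.58], [-1.14, 4.28], [0, 2.63], [-3.12, 3.12]. Speed limits (rad/s): [2.57, 2.57, 3.01, 3.14, 3.14, 3.14].

### API

Orientations are given as a unit quaternion [w, x, y, z].
In Python, from bench import sensors, vision, ctrl gives the robot as it stands.
- The arm moves only by the tool carry_out, never from a script. Its argument "deltas" is text: rows parted by semicolons, each of 7 numbers parted by spaces: the shift along the tool's x, y, z in mm, then the turn, a rotation vector about the tool's x, y, z in rad, then the closure, from 0 (fully open) to 1 (shut). In form: tx ty tz ax ay az claw; .... A call has 1 to 12 rows; each row is the pose to reach, as a shift and turn from the pose commanded when the call began, along the tool's axes at that moment; what a row does not reach only later rows make up. A row lasts 1/8 s, in which the tool goes at most 62.5 mm and 10.7 degrees, less where a joint would pass 70% of its speed; a pose out of reach is approached as far as the arm can. A call with a gripper value outside its range is refused whole. The fingers move at their own pace and stop on an object; the grip force is fixed at half the most. Time passes only in rows, so rows that repeat a pose let the fingers close. It gives the time, the measured TCP pose, the force, the opening and the grip force at its end, in the units of the state.
- sensors.get_obs(): the state, without advancing time (a new reading comes with each control period).
- vision.camera(name): name is "scene" or "top" or "wrist"; returns the picture (420x560x3 uint8, blue, green, red); there is no depth.
- vision.camera_model(name): a dict with "K" (3x3 intrinsics, pixels), "extrinsics" (4x4, takes a point from world to camera coordinates); the wrist camera has in their place "hand_eye" (4x4, takes a point from camera to tool coordinates, whose origin is the TCP and whose axes are the flange's). Camera axes: x right, y down, z forward; pixel columns grow to the right and rows downward; lengths in m; the calibration is good to about 2 mm. The wrist camera is an equidistant fisheye: a pixel r from the principal point sees the ray r / f radians off the axis. A picture is of the moment at which its call begins: read the wrist's pose just before it. camera_model takes no time and is no camera call.
- ctrl.hand_in(): hands the job in; it is judged then, once.
The state is a dict: "time_s": time; "q": joint angles; "dq": joint speeds; "joint_efforts": joint torques, N m; "eef_pos": TCP position; "eef_rot": TCP orientation; "wrist_force": force on the tool from outside, world axes, zero at the start; "torque": the same for the moment, N m; "opening": opening from 0.0 (shut) to 1.0 (fully open); "grasp_force": force on a finger pad.
Only numpy, scipy, OpenCV 4.12 (cv2) and the standard library are available. Lean on these libraries where they do the work, as an engineer would, in place of code of your own. Each camera call takes 0.05 s, during which the arm holds its last target. There are 200 camera calls.

### The job

Get the food dehydrator going. With a closed fingertip, gently push on an arm of the vent wheel on its lid until the long pointed arm points at the three raised dots, then press the start button all the way down and let it come back up. Do not press the button before the vent is set, and leave the tomatoes, the jar and the little tin on the lid where they stand.

Things in the scene. Friction and masses are not known exactly. Their poses are not given: they have to be found in the camera images.
- dehydrator: Round white food dehydrator, 336 mm across, fixed, upright, yaw up to 0.85 rad either way. Origin: centre of its underside, z up; flat lid top at 150 mm. The vent wheel turns about the vertical axis through the origin. In its frame the start button lies towards -y. Marks on the lid: three dots at +x, two at +y, one at -x
- vent (a joint): Angle (rad) of the vent wheel, counter-clockwise from above, unlimited both ways. 0 (or any whole turn): long arm along the dehydrator's +x, straight at the three dots. Starts between 0.7 and 5.6. It turns under about 1 N pushed sideways 55 mm from the axis, does not spring back, stays where left and cannot be lifted
- vent_hub (a point): Top centre of the black vent wheel's hub, on its axis, 30 mm above the lid; its x runs along the long arm. Hub radius 17 mm. Three straight arms 120 degrees apart, 10 mm thick, with upright sides from 4 to 26 mm above the lid: the long pointed one reaches 76 mm from the axis, the two short blunt ones 46 mm
- vent_tip (a point): Point of the long arm, 76 mm from the wheel's axis, 15 mm above the lid
- three_dots (a point): Top centre of the middle one of three black raised discs in a row, 98 mm from the wheel's axis; each disc is 18 mm across, 3 mm high, and they lie 23 mm apart across the line to the axis. The other marks, two discs and one disc, are alike. Site axes are those of the dehydrator (x outward from the wheel's axis, z up)
- start (a joint): Travel (m) of the start button: 0 up, 0.006 fully pressed; a spring returns it, about 5 N when fully down
- start_top (a point): Centre of the top face of the round steel start button, 32 mm across; when up it stands 22 mm above the lid and 10 mm above its grey housing (48 mm across), 122 mm from the wheel's axis. It is pressed straight down
- tin: Small round brass spice tin with a grey metal top, 40 mm across and 42 mm high, standing loose on the lid near the edge, about 134 mm from the axis, in the direction between the two dots and the single dot. Origin: centre of its underside. Leave it
- tomato_a: Red tomato, 72 mm across and 54 mm high, loose on the wooden chopping board to the left. Origin: centre of its underside. Leave it
- tomato_b: Red tomato, 62 mm across and 47 mm high, loose on the same board. Origin: centre of its underside. Leave it
- jar: Glass jar with a steel cap, 72 mm across and 110 mm high, loose on the counter to the right. Origin: centre of its underside. Leave it
Not all that is in view belongs to the job. Leave any green, pink or purple look-alike of the tin alone.

How it is judged:
By the outcome, as a careful person would: the job done as asked, in the order asked, and still so for the second after the job is handed in, with the robot touching nothing.
It also fails if it takes over 51 s, if anything falls off the work surface, if the arm or the gripper's body presses on something with over 40 N, if the wrist force passes 120 N, or if a joint passes its speed limit or range.

## Working session

There is one attempt and no reset: what is moved stays moved. The work goes in short steps, Python scripts to look and compute and a tool call to move; the robot and the scene stay as the last step left them, time stands still between calls to the robot, and variables do not carry over. Pictures are saved under pics/ and viewed, at most 10 in all, crops included, and the job is handed in when it is done.

Besides the shell and the picture viewer there is one more tool, called after ">>>" as name(argument=value, ...) on one line, values as JSON. carry_out: Moves the arm, as the interface text tells. Its arguments: {"type":"object","properties":{"deltas":{"type":"string"}},"required":["deltas"]}

```bash
mkdir -p pics; python3 - <<'E'
from bench import sensors, vision
import cv2,numpy as np
for n in("scene","top"):
    cv2.imwrite(f"pics/{n}1.png",vision.camera(n)); m=vision.camera_model(n); print(n,np.round(m["K"],1).tolist(),np.round(m["extrinsics"],3).tolist())
o=sensors.get_obs();print(o["time_s"],o["eef_pos"],o["eef_rot"],o["opening"])
E
```

```text
scene [[499.7, 0.0, 273.7], [0.0, 499.7, 219.0], [0.0, 0.0, 1.0]] [[-0.138, 0.99, -0.016, 0.055], [0.748, 0.094, -0.657, -0.232], [-0.649, -0.103, -0.754, 1.719], [0.0, 0.0, 0.0, 1.0]]
top [[421.7, 0.0, 279.8], [0.0, 421.7, 206.4], [0.0, 0.0, 1.0]] [[-0.013, -1.0, -0.02, 0.037], [-0.988, 0.016, -0.152, 0.439], [0.152, 0.018, -0.988, 1.345], [0.0, 0.0, 0.0, 1.0]]
0.1 [ 0.20238218 -0.53767502  0.23048322] [-7.93982887e-04  9.83865176e-01  1.78909707e-01  3.05155273e-05] 0.9980242450124367
```

View pics/top1.png

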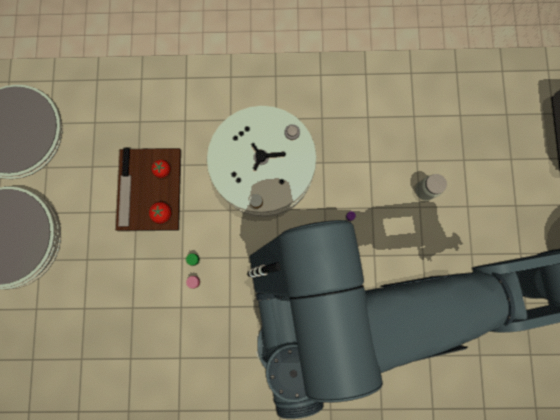

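View pics/scene1.png

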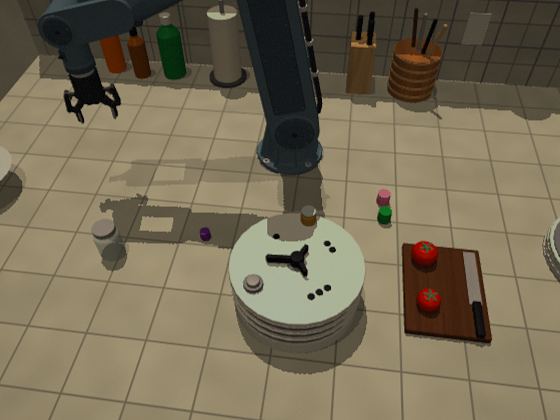

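Top view: the vent hub is at about (261,156) with its long arm to the right, tip near (286,155). The three dots are around (241,133), two dots at (236,177) and one dot at (282,182). Candidates for the button are the steel disc at (292,131), opposite the two dots, and the grey-topped tin at (256,200), between the two dots and the single dot. The jar cap at (435,185) is off the lid. By the description the button is (292,131); I'll check in a close crop.

```bash
python3 - <<'E'
import cv2
a=cv2.imread("pics/top1.png")[95:220,195:330];cv2.imwrite("pics/c1.png",cv2.resize(a,None,fx=4.7,fy=4.7,interpolation=cv2.INTER_CUBIC))
E
```

```text
(no output)
```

View pics/c1.png

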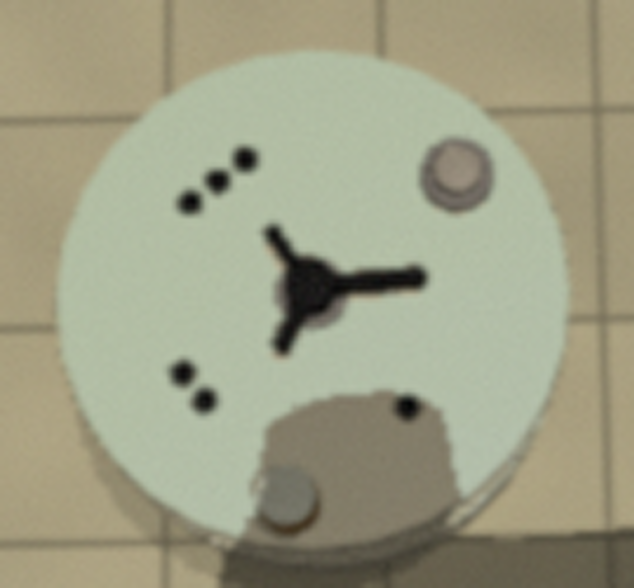

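```bash
cat > h.py <<'E'
import numpy as np
from scipy.optimize import least_squares
from bench import sensors,vision
def proj(n,P):
    m=vision.camera_model(n);T=np.array(m["extrinsics"]);p=np.atleast_2d(P)@T[:3,:3].T+T[:3,3];p=p@np.array(m["K"]).T;return p[:,:2]/p[:,2:]
def pts(v):
    x,y,a,w=v
    L=[[.098,0,.153],[.098,.023,.153],[.098,-.023,.153],[.0115,.098,.153],[-.0115,.098,.153],[-.098,0,.153],[0,-.122,.172],[0,0,.18],
       [.076*np.cos(w),.076*np.sin(w),.165]]
    for k in (1,2): b=w+k*2*np.pi/3; L.append([.046*np.cos(b),.046*np.sin(b),.165])
    L=np.array(L);c,s=np.cos(a),np.sin(a)
    return L@np.array([[c,-s,0],[s,c,0],[0,0,1]]).T+[x,y,0]
E
python3 - <<'E'
from h import *
uv=np.array([[218,181],[190,202],[245,159],[182,373],[205,400],[407,407],[458,165],[312,283],[426,277],[270,229],[280,352]])/4.7+[195,95]
r=least_squares(lambda v:(proj("top",pts(v))-uv).ravel(),[.57,.05,.7,4],loss="soft_l1")
v=r.x;print(v.round(4));print((r.fun.reshape(-1,2)).round(1).tolist())
P=pts(v);print("hub",P[7],"btn",P[6],"tip",P[8],"dots",P[0],"short",P[9:],"armworld",v[2]+v[3])
o=sensors.get_obs();from scipy.spatial.transform import Rotation as R
q=o["eef_rot"];print(R.from_quat(q[[1,2,3,0]]).as_matrix().round(4))
E
```

```text
[0.5734 0.0821 0.6735 4.1118]
[[-0.1, -0.1], [0.0, 0.0], [0.0, -0.1], [0.1, 0.1], [-0.1, 0.1], [0.2, -0.1], [-0.1, 0.4], [-0.6, -0.4], [0.6, -0.0], [0.0, 0.4], [-0.1, -0.2]]
hub [0.57344643 0.08210869 0.18      ] btn [ 0.64953663 -0.01325525  0.172     ] tip [0.57897641 0.00631014 0.165     ] dots [0.65005025 0.14323033 0.153     ] short [[0.61150445 0.10794639 0.165     ]
 [0.53204131 0.10214905 0.165     ]] armworld 4.7852163198533555
[[ 9.36e-01  3.52e-01 -2.00e-04]
 [ 3.52e-01 -9.36e-01  1.60e-03]
 [ 3.00e-04 -1.60e-03 -1.00e+00]]
```

Fit residuals are under 0.7 px. The vent is at about 4.11 rad, so I turn it about +2.17 rad counter-clockwise, pushing the long arm from behind with the tool x-face. First I go above the start point with the fingers shut.

>>> carry_out(deltas="0 0 -50 0 0 0 1; 40 -32 -70 0 0 0.05 1; 90 -71 -70 0 0 0.1 1; 140 -111 -70 0 0 0.15 1; 190 -151 -70 0 0 0.2 1; 240 -190 -70 0 0 0.25 1; 290 -230 -70 0 0 0.286 1; 340 -270 -70 0 0 0.286 1; 390 -310 -70 0 0 0.286 1; 440 -349 -70 0 0 0.286 1; 485 -385 -70 0 0 0.286 1; 511 -405 -70 0 0 0.286 1")

```text
time_s: 1.6
eef_pos: [0.5387, 0.0236, 0.3008]
eef_rot: [-0.0, 0.999, 0.038, -0.0]
wrist_force: [-0.3, -0.4, -0.3]
opening: 0.002
grasp_force: 0.0
```

>>> carry_out(deltas="0 0 0 0 0 0 1; 0 0 0 0 0 0 1; 0 0 0 0 0 0 1")

```text
time_s: 1.98
eef_pos: [0.5377, 0.0197, 0.3012]
eef_rot: [0.0, 0.999, 0.036, -0.0]
wrist_force: [0.5, -0.1, 0.9]
opening: 0.002
grasp_force: 0.0
```

```bash
python3 - <<'E'
from h import *
import cv2
from scipy.spatial.transform import Rotation as R
o=sensors.get_obs();q=o["eef_rot"];M=R.from_quat(q[[1,2,3,0]]).as_matrix();print(o["time_s"],o["eef_pos"],M.round(4).tolist(),o["q"].round(2),o["opening"],o["wrist_force"].round(2))
cv2.imwrite("pics/w1.png",vision.camera("wrist"));m=vision.camera_model("wrist");print(m)
P=pts([.5734,.0821,.6735,4.1118])
print("in tool mm: hub,tip",((P[[7,8]]-o["eef_pos"])@M*1000).round(1))
E
```

```text
1.975 [0.53769562 0.01969876 0.30118528] [[0.9974, 0.0721, -0.0004], [0.0721, -0.9974, -0.0002], [-0.0004, 0.0002, -1.0]] [-0.18  0.05  1.61 -0.    1.48  1.31] 0.0024533960811861768 [ 0.47 -0.15  0.9 ]
{'K': array([[325.1922621 ,   0.        , 275.71692954],
       [  0.        , 325.1922621 , 209.97805471],
       [  0.        ,   0.        ,   1.        ]]), 'hand_eye': array([[-2.29673680e-04, -9.46605766e-01, -3.22393347e-01,
         8.36981199e-02],
       [ 9.99999966e-01, -2.58091238e-04,  4.54010061e-05,
         2.54052850e-04],
       [-1.26183752e-04, -3.22393326e-01,  9.46605793e-01,
        -1.42793187e-01],
       [ 0.00000000e+00,  0.00000000e+00,  0.00000000e+00,
         1.00000000e+00]])}
in tool mm: hub,tip [[ 40.2 -59.7 121.2]
 [ 40.2  16.3 136.2]]
```

View pics/w1.png

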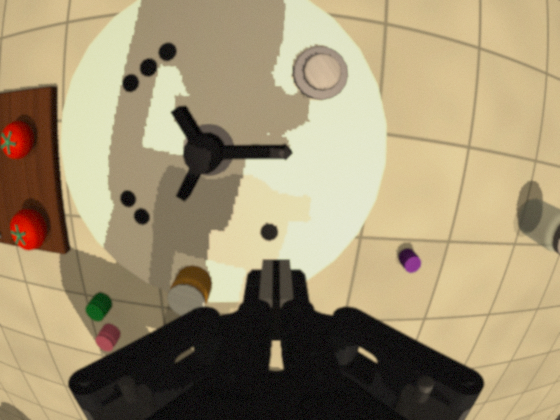

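Wrist view (shut fingers at (276,270)): hub (205,150), long-arm tip (290,152), three dots (131,83)/(149,67)/(167,51), single dot (269,232), button (322,71), tin (190,290) well aside. I'll refine the fit with these.

```bash
cat >> h.py <<'E'
from scipy.spatial.transform import Rotation as R
def pose():
    o=sensors.get_obs();q=o["eef_rot"];return o,o["eef_pos"],R.from_quat(q[[1,2,3,0]]).as_matrix()
def projw(P,p,M):
    m=vision.camera_model("wrist");H=np.array(m["hand_eye"]);K=np.array(m["K"])
    c=((P-p)@M-H[:3,3])@H[:3,:3]
    rho=np.hypot(c[:,0],c[:,1]);th=np.arctan2(rho,c[:,2])
    return np.c_[K[0,2]+K[0,0]*th*c[:,0]/rho,K[1,2]+K[1,1]*th*c[:,1]/rho]
E
python3 - <<'E'
from h import *
o,p,M=pose()
uv=np.array([[149,67],[131,83],[167,51],[128,199],[142,216],[269,232],[322,71],[205,150],[291,152],[180,110],[183,197]])
r=least_squares(lambda v:(projw(pts(v),p,M)-uv).ravel(),[.5734,.0821,.6735,4.1118],loss="soft_l1")
print(r.x.round(4),r.fun.reshape(-1,2).round(1).tolist());P=pts(r.x)
print(((P[[7,8,6]]-p)@M*1000).round(1), r.x[2]+r.x[3],P[[6,7]])
E
```

```text
[0.5756 0.0836 0.6744 4.0995] [[-0.7, -0.0], [-0.7, -0.2], [0.3, 0.1], [-0.2, -0.0], [-0.4, 0.8], [0.8, 0.4], [1.5, 0.1], [-3.0, 4.7], [1.7, 0.0], [-0.9, -2.2], [0.4, -1.6]]
[[ 42.3 -61.  121.3]
 [ 41.6  15.  136.3]
 [111.5  39.5 129.3]] 4.773915735863125 [[ 0.65180877 -0.01174052  0.172     ]
 [ 0.57562806  0.08355114  0.18      ]]
```

>>> carry_out(deltas="0 -4 40 0 0 0 1; 0 -4 80 0 0 0 1; 0 -4 115 0 0 0 1; 0 -4 140 0 0 0 1; 0 -4 140 0 0 0 1; 6 -4 140 0 0 0 1; 10 -4 140 0 0 0 1; 14 -4 140 0 0 0 1; 18 -4 140 0 0 0 1; 22 -4 140 0 0 0 1; 25 -4 140 0 0 0 1; 25 -4 140 0 0 0 1")

```text
time_s: 3.52
eef_pos: [0.5629, 0.0266, 0.1612]
eef_rot: [-0.0, 0.999, 0.037, -0.0]
wrist_force: [-0.1, -0.5, -0.1]
opening: 0.001
grasp_force: 0.0
```

```bash
python3 - <<'E'
from h import *
o,p,M=pose();print(p,M[:,0].round(3),o["wrist_force"].round(2))
print(((np.array([.5745,.083,.18])-p)@M*1000).round(1))
r,d=56,16
for k in range(1,13):
    t=k*.07;print(round(r*np.sin(t)-d*(np.cos(t)-1)),round(r*(np.cos(t)-1)+d*np.sin(t)),0,0,0,round(-t,2),1,sep=" ",end="; ")
E
```

```text
[0.56288951 0.02664864 0.16116445] [ 0.997  0.074 -0.   ] [-0.06 -0.46 -0.13]
[ 15.7 -55.3 -18.8]
4 1 0 0 0 -0.07 1; 8 2 0 0 0 -0.14 1; 12 2 0 0 0 -0.21 1; 16 2 0 0 0 -0.28 1; 20 2 0 0 0 -0.35 1; 24 2 0 0 0 -0.42 1; 28 1 0 0 0 -0.49 1; 32 0 0 0 0 -0.56 1; 36 -1 0 0 0 -0.63 1; 40 -3 0 0 0 -0.7 1; 43 -5 0 0 0 -0.77 1; 47 -7 0 0 0 -0.84 1;
```

>>> carry_out(deltas="4 1 0 0 0 -0.07 1; 8 2 0 0 0 -0.14 1; 12 2 0 0 0 -0.21 1; 16 2 0 0 0 -0.28 1; 20 2 0 0 0 -0.35 1; 24 2 0 0 0 -0.42 1; 28 1 0 0 0 -0.49 1; 32 0 0 0 0 -0.56 1; 36 -1 0 0 0 -0.63 1; 40 -3 0 0 0 -0.7 1; 43 -5 0 0 0 -0.77 1; 47 -7 0 0 0 -0.84 1")

```text
time_s: 5.03
eef_pos: [0.6089, 0.0368, 0.1611]
eef_rot: [-0.0, 0.897, 0.442, -0.0]
wrist_force: [-1.9, -1.4, 0.3]
opening: 0.001
grasp_force: 0.6
```

>>> carry_out(deltas="4 1 0 0 0 -0.07 1; 8 2 0 0 0 -0.14 1; 12 2 0 0 0 -0.21 1; 16 2 0 0 0 -0.28 1; 20 2 0 0 0 -0.35 1; 24 2 0 0 0 -0.42 1; 28 1 0 0 0 -0.49 1; 32 0 0 0 0 -0.56 1; 36 -1 0 0 0 -0.63 1; 40 -3 0 0 0 -0.7 1; 43 -5 0 0 0 -0.77 1; 47 -7 0 0 0 -0.84 1")

```text
time_s: 6.52
eef_pos: [0.6323, 0.0782, 0.1613]
eef_rot: [0.0, 0.639, 0.769, -0.0]
wrist_force: [-1.5, -1.4, 0.6]
opening: 0.001
grasp_force: 0.6
```

```bash
python3 - <<'E'
from h import *
import cv2
o,p,M=pose();print(o["time_s"],p,np.arctan2(M[1,0],M[0,0]),o["wrist_force"].round(2),o["q"].round(2))
print(((np.array([.5745,.083,.18])-p)@M*1000).round(1))
cv2.imwrite("pics/w2.png",vision.camera("wrist"))
for w in(-.6,-.5,-.4): print(w,projw(pts([.5745,.083,.674,w]),p,M)[[7,8,0]].round().tolist())
E
```

```text
6.525 [0.63231574 0.07824706 0.1612794 ] 1.7558827990908026 [-1.53 -1.44  0.6 ] [-0.06  0.38  1.5  -0.    1.26 -0.25]
[ 15.3 -56.  -18.7]
-0.6 [[151.0, 262.0], [315.0, 265.0], [339.0, 150.0]]
-0.5 [[151.0, 262.0], [316.0, 251.0], [339.0, 150.0]]
-0.4 [[151.0, 262.0], [317.0, 237.0], [339.0, 150.0]]
```

View pics/w2.png

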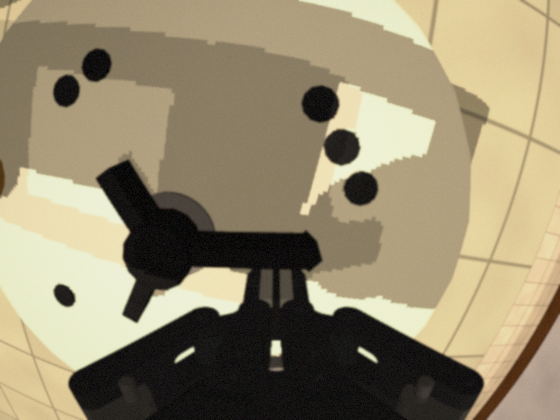

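The long arm lies flush on the fingertip (tip about (321,250)) and is short of the dots (342,147) by about 0.49 rad. I'll push 0.48 more, back off, rise and look.

>>> carry_out(deltas="4 1 0 0 0 -0.07 1; 8 2 0 0 0 -0.14 1; 12 2 0 0 0 -0.21 1; 16 2 0 0 0 -0.28 1; 20 2 0 0 0 -0.35 1; 24 2 0 0 0 -0.42 1; 26 2 0 0 0 -0.45 1; 28 2 0 0 0 -0.48 1; 28 2 0 0 0 -0.48 1; 28 2 0 0 0 -0.48 1")

```text
time_s: 7.82
eef_pos: [0.6291, 0.1066, 0.1612]
eef_rot: [-0.0, 0.439, 0.899, 0.0]
wrist_force: [0.0, 0.0, 0.7]
opening: 0.004
grasp_force: 0.0
```

```bash
python3 - <<'E'
from h import *
o,p,M=pose();print(o["time_s"],p,np.arctan2(M[1,0],M[0,0]),o["wrist_force"].round(2))
print(((np.array([.5745,.083,.18])-p)@M*1000).round(1))
E
```

```text
7.825 [0.62913618 0.10658838 0.16124146] 2.2332071571128154 [0.01 0.05 0.72]
[ 15.  -57.6 -18.8]
```

>>> carry_out(deltas="-8 0 0 0 0 0 1; -18 0 0 0 0 0 1; -25 0 -30 0 0 0 1; -25 0 -80 0 0 0 1; -25 0 -130 0 0 0 1; -25 -30 -150 0 0 0 1; -25 -60 -150 0 0 0 1; -25 -60 -150 0 0 0 1; -25 -60 -150 0 0 0 1; -25 -60 -150 0 0 0 1; -25 -60 -150 0 0 0 1")

```text
time_s: 9.2
eef_pos: [0.5976, 0.0502, 0.3108]
eef_rot: [-0.0, 0.438, 0.899, -0.0]
wrist_force: [-0.4, 0.1, -0.3]
opening: 0.001
grasp_force: 0.0
```

```bash
python3 - <<'E'
from h import *
import cv2
o,p,M=pose();print(o["time_s"],p,np.arctan2(M[1,0],M[0,0]))
im=vision.camera("wrist");u=projw(pts([.5745,.083,.674,0]),p,M);print(u.round().tolist())
x,y=np.clip((u[7]+u[0])/2-[100,75],0,[360,270]).astype(int);print(x,y)
cv2.imwrite("pics/w3.png",cv2.resize(im[y:y+150,x:x+200],None,fx=4,fy=4,interpolation=cv2.INTER_CUBIC));cv2.imwrite("pics/w3f.png",im)
E
```

```text
9.2 [0.59756232 0.05017944 0.31082405] 2.2343356157378422
[[380.0, 150.0], [381.0, 126.0], [378.0, 173.0], [289.0, 44.0], [264.0, 44.0], [175.0, 152.0], [279.0, 275.0], [278.0, 153.0], [361.0, 151.0], [251.0, 107.0], [253.0, 194.0]]
228 76
```

View pics/w3.png

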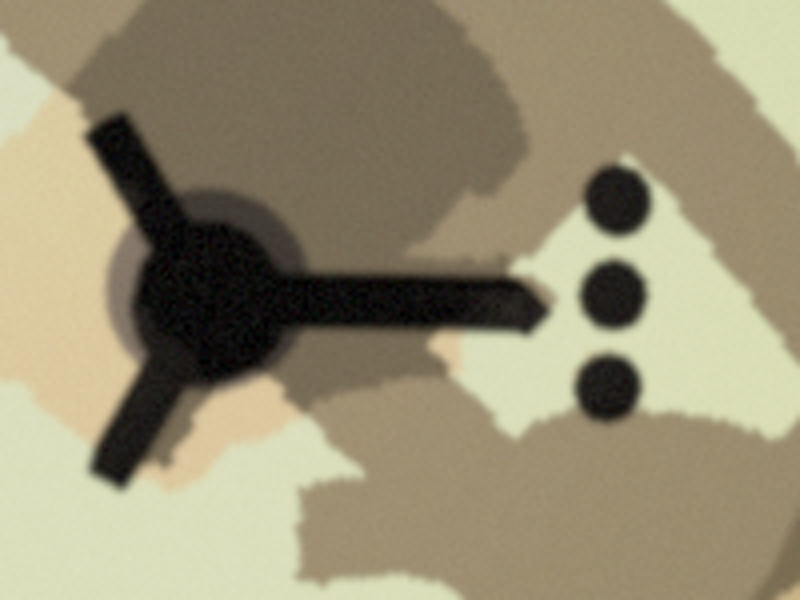

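```bash
python3 - <<'E'
from h import *
o,p,M=pose()
uv=np.array([[613,294],[617,200],[608,387],[0,0],[0,0],[0,0],[0,0],[209,300],[547,310],[106,126],[110,477]])/4+[228,76]
I=[0,1,2,7,8,9,10]
for z in(.165,.170,.176):
    def f(v):
        P=pts(v[:4]);P[8:,2]=z;return np.r_[((projw(P,p,M)-uv)[I]).ravel(),(v[2]-.674)*100]
    r=least_squares(f,[.5745,.083,.674,0],loss="soft_l1");print(z,r.x.round(4),r.fun.round(1).tolist())
E
```

```text
0.165 [ 0.5766  0.0839  0.6819 -0.021 ] [0.6, 0.3, 0.5, 0.1, 0.6, 0.3, 0.2, 3.0, -1.5, -0.5, -0.4, -0.5, -0.4, -1.1, 0.8]
0.17 [ 0.5762  0.0843  0.6772 -0.0158] [0.6, 0.2, 0.6, -0.0, 0.4, 0.2, 0.2, 2.3, -0.1, -0.3, -0.8, -1.1, -0.8, -0.2, 0.3]
0.176 [ 0.5755  0.0849  0.6708 -0.0109] [0.4, -0.0, 0.6, -0.3, 0.2, -0.0, -0.0, 1.3, 1.5, -0.0, -1.4, -2.1, -1.5, 0.7, -0.3]
```

The vent is at -0.016 rad, pointing at the middle dot. Next I go above the button.

>>> carry_out(deltas="-40 2 0 0 0 0 1; -82 4 0 0 0 0 1; -82 4 40 0 0 0 1; -82 4 80 0 0 0 1; -82 4 115 0 0 0 1; -82 4 128 0 0 0 1; -82 4 128 0 0 0 1; -82 4 128 0 0 0 1")

```text
time_s: 10.25
eef_pos: [0.6521, -0.0124, 0.1853]
eef_rot: [0.002, 0.438, 0.899, 0.0]
wrist_force: [0.3, 0.7, 0.5]
opening: -0.003
grasp_force: 0.0
```

>>> carry_out(deltas="0 0 4 0 0 0 1; 0 0 8 0 0 0 1; 0 0 10 0 0 0 1; 0 0 12 0 0 0 1; 0 0 14 0 0 0 1; 0 0 15 0 0 0 1; 0 0 15 0 0 0 1")

```text
time_s: 11.12
eef_pos: [0.6509, -0.0123, 0.1685]
eef_rot: [-0.0, 0.438, 0.899, -0.0]
wrist_force: [-3.0, 0.2, 3.1]
opening: -0.0
grasp_force: 1.7
```

>>> carry_out(deltas="0 0 1 0 0 0 1; 0 0 2 0 0 0 1; 0 0 3 0 0 0 1; 0 0 3 0 0 0 1; 0 0 3 0 0 0 1")

```text
time_s: 11.75
eef_pos: [0.651, -0.0123, 0.166]
eef_rot: [0.0, 0.438, 0.899, 0.0]
wrist_force: [-4.8, 0.6, 7.5]
opening: -0.001
grasp_force: 3.8
```

>>> carry_out(deltas="0 0 1 0 0 0 1; 0 0 2 0 0 0 1; 0 0 2 0 0 0 1; 0 0 2 0 0 0 1")

```text
time_s: 12.25
eef_pos: [0.6511, -0.0123, 0.1659]
eef_rot: [0.001, 0.438, 0.899, 0.0]
wrist_force: [-7.7, 1.0, 16.4]
opening: -0.002
grasp_force: 8.3
```

The button is bottomed out: z stops at 0.166 and the force has risen to 16 N. Releasing and checking.

>>> carry_out(deltas="0 0 -4 0 0 0 1; 0 0 -10 0 0 0 1; 0 0 -20 0 0 0 1; 0 0 -60 0 0 0 1; 0 0 -110 0 0 0 1; 0 0 -150 0 0 0 1; -50 0 -180 0 0 0 1; -50 0 -180 0 0 0 1; -50 0 -180 0 0 0 1; -50 0 -180 0 0 0 1")

```text
time_s: 13.5
eef_pos: [0.6808, -0.0508, 0.3418]
eef_rot: [-0.001, 0.438, 0.899, -0.0]
wrist_force: [0.5, 0.4, 0.2]
opening: 0.004
grasp_force: 0.0
```

```bash
python3 - <<'E'
from h import *
import cv2
o,p,M=pose();print(o["time_s"],p,o["wrist_force"].round(2))
cv2.imwrite("pics/w4.png",vision.camera("wrist"))
print(projw(pts([.5762,.0842,.675,-.016]),p,M).round().tolist())
E
```

```text
13.5 [ 0.68082974 -0.05082211  0.34179297] [0.52 0.42 0.2 ]
[[372.0, 23.0], [371.0, 3.0], [373.0, 44.0], [286.0, -63.0], [264.0, -62.0], [181.0, 25.0], [278.0, 139.0], [276.0, 12.0], [354.0, 20.0], [253.0, -20.0], [252.0, 55.0]]
```

View pics/w4.png

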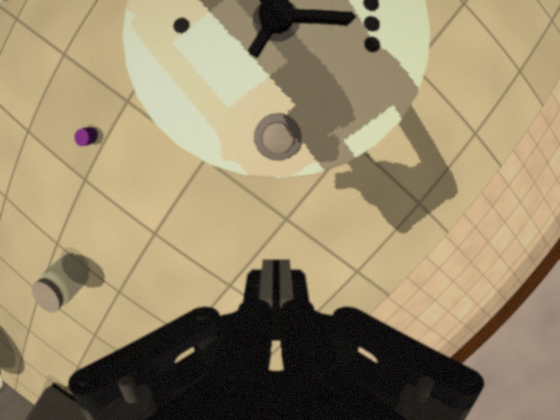

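The long arm's tip (354,17) still points at the middle dot (372,23). The button (278,136) is back up and the robot is clear, so I hand in.

```bash
python3 -c "
from bench import ctrl;print(ctrl.hand_in())"
```

```text
the job is handed in; nothing more can be done
None
```

The vent's long arm points at the three dots (within about 0.02 rad by my camera fit), the start button was then pressed fully down and came back up, nothing else was touched, and the job is handed in.

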